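# Stack the clamping washer on a machine mount and start its bolt

## Robot

A 6-joint arm with a two-finger parallel gripper is mounted at the origin on a cart in front of the work surface, level with it; the furniture and walls round the work are solid. World frame = base frame: x ahead of the robot, y to its left, z up, the work surface at z = 0. Lengths are in m, angles in degrees, forces in N, time in s.
With the tool pointing down it reaches from about 0.3 to 0.75 m from the base axis. Payload 8.5 kg.
Tool frame: the origin (TCP) lies on the centre line of the jaws, within the pads' length; the fingertips stand 17 mm ahead of it and the grasp point (between the pads) lies 2 mm behind it; z points along the fingers, y is the line along which they close (so a half turn about z gives the same grasp; the last joint's range is limited). The gripper opens to 85 mm and grips with 20 to 120 N. Pads are 22 mm wide; open, the fingers measure 114 mm over their backs; the gripper's body (76 mm by 85 mm) begins 54 mm behind the grasp point. The pads swing forward as they close: fully open they stand 13 mm farther back than shut.
Start: joints at [60.315, 21.807, 74.336, -0, 83.858, -12.336], TCP at [0.164, 0.525, 0.248] pointing down, gripper open.
Joint ranges: [-178.18, 178.18], [-50.72, 133.34], [12.68, 142.11], [-81.47, 261.47], [9.98, 163.14], [-165.26, 165.26]. Speed limits (degrees/s): [136.94, 136.94, 180, 180, 180, 180].

## Interface

Orientations are given as a 3x3 rotation matrix whose columns are the frame's x, y, z axes.
In Python, from rig import env gives the robot as it stands.
- The arm moves only by the shell command python3 -m handwheel 'ROWS' [OPENING] [FORCE]. ROWS is JSON, a list that holds one entry, the list of rows, each a list of 4 numbers: the shift along the tool's x, y, z in m, then the turn about the tool's z in rad. In form: [[[x, y, z, roll], ...]]. A call has 1 to 5 rows; each row shifts and turns the commanded pose from where the row before left it, along the tool's axes as they then stand; what a row does not reach is not made up. A row lasts 1/12 s, in which the tool goes at most 41.7 mm and 7.16 degrees, less where a joint would pass 70% of its speed; a pose out of reach is approached as far as the arm can. A call is refused whole if a number of a shift passes 0.0417 or a number of a turn 0.125, either way. A call with a gripper value outside its range is refused whole. OPENING is the opening in per cent of the stroke, from 0 (shut) to 100 (fully open), set as the call begins (- or left out, the last holds). The fingers move at their own pace and stop on an object; FORCE is the grip in N (left out, the last holds). Time passes only in rows, so rows that do not move let the fingers close. It gives the time, the measured TCP pose, the force and the opening at its end, in the units of the state.
- env.observe(): the state, without advancing time (a new reading comes with each control period).
- env.get_image(name): name is "side" or "top"; returns (picture, depth): 480x640x3 uint8, red, green, blue; 480x640 float32, m along the optical axis (not along the pixel's ray), 0 where there is no reading.
- env.camera_params(name): a dict with "K" (3x3 intrinsics, pixels), "D" ([k1, k2, p1, p2, k3] as OpenCV has them; the pictures are not rectified), "rvec" (rotation vector, rad) and "tvec" (3), from world to camera coordinates, as OpenCV has them. Camera axes: x right, y down, z forward; pixel columns grow to the right and rows downward; lengths in m; the calibration is good to about 2 mm. A picture is of the moment at which its call begins. camera_params takes no time and is no camera call.
- env.close_job(): hands the job in, once; it reports no verdict.
The state is a dict: "time_s": time; "q": joint angles; "qvel": joint speeds; "joint_efforts": joint torques, N m; "position": TCP position; "tool_rot": TCP orientation; "ft_force": force on the tool from outside, world axes, zero at the start; "wrist_torque": the same for the moment, N m; "grip_width": finger opening in m.
Only numpy, scipy, OpenCV 4.12 (cv2) and the standard library are available. Lean on these libraries where they do the work, as an engineer would, in place of code of your own. Each camera call takes 0.05 s, during which the arm holds its last target. There are 200 camera calls.

## Task

Lay the loose thick steel washer flat on the mount's black rubber ring, centred round the steel collar, and let it go; then take the large hex bolt out of the wooden rack and stand it upright in the collar's threaded bore. So that it cannot cross-thread, turn it backward (counter-clockwise from above), lightly pressed down, until you feel it drop by one thread, then turn it forward one full turn. Finish while holding the bolt like that: upright, started by that one turn, its head still gripped; leave the other tools where they lie.

Things in the scene. Friction and masses are not known exactly. Their poses are not given: they have to be found in the camera images.
- mount: Machine mount, fixed on the counter: dark steel base plate 130 x 92 x 8 mm (long side along x), grey round cast foot, black rubber ring on it (outer diameter 76 mm, top at 46 mm) and in its middle a steel collar (outer diameter 33 mm, top at 50 mm, 4 mm proud of the rubber) with a threaded bore. Origin: centre of the underside, z up, so its z = 0 is the counter.
- collar_top (a point): Centre of the mouth of the mount's bore, on its axis, level with the collar's top, 50 mm up. The bore is 25 mm wide for 8 mm; below, two thread ridges begin at the mount's +x and -x sides (two-start right-hand thread, 10 mm a turn, ridges 5 mm apart, 19 mm clear between them); it is open for the bolt's tip down to the counter.
- washer_center (a point): Centre (half-way up) of the loose thick steel washer that lies flat on the counter: outer diameter 60 mm, hole 38 mm, 8 mm thick, about 100 g. Laid on the rubber round the collar, its centre is 50 mm above the counter, level with the collar's top.
- bolt_head (a point): Centre of the large steel bolt's hex head, on its axis, z up: 36 mm across flats (two flats are perpendicular to its x axis, the others 60 degrees on), 17.5 mm high; bolt about 0.28 kg. At the start it stands head up in the rack, this point 85 mm above the counter. Thread ends resting on the mount's ridges: 90 to 95 mm; just dropped: 90 mm; one turn on: 80 mm.
- bolt_tip (a point): Lower end of the bolt, on its axis, 71 mm below the head's centre. Above it an 18 mm long smooth pilot, diameter 17 mm with a chamfered end, then a coarse two-start thread, diameter 23 mm, up to the head. In the rack it stands 14 mm above the counter in a hole 25 mm wide and 30 mm deep, 1 mm loose all round.
- bolt_lead (a point): Direction of the bolt's thread ends: 20 mm out from its axis along its own x, 19 mm above the tip; the second thread begins opposite. When this direction is t rad (0 to pi) clockwise from the mount's +x or -x, the resting head centre is 95.1 - 1.6 t mm up; backward it climbs to t = 0 and can then drop 5 mm: by its own weight if let go, or led down by the gripper. 1.4 mm axial play.
- rack: Wooden block, 128 x 60 x 44 mm, fixed on the counter, origin under its centre. The large bolt stands in the hole 34 mm from the centre along its +x; a slimmer bolt (head 19 mm across flats, 73 mm above the counter at its top) of another job stands 34 mm along -x and stays.
- tape_measure: Black and yellow tape measure 37 x 74 x 64 mm, a bystander, origin under its centre.
- screwdriver: Red screwdriver 185 mm long, 26 mm thick, lying; a bystander, origin under its centre.

How it is judged:
By the outcome, as a careful person would: the job done as asked, in the order asked, and still so for the second after the job is handed in, while the arm keeps its last pose, push and grip.
It also fails if it takes over 72 s, if anything falls off the work surface, if the arm or the gripper's body presses on something with over 40 N, if the wrist force passes 120 N, or if a joint passes its speed limit or range.

## Working session

There is one attempt and no reset: what is moved stays moved. The work goes in short steps, Python scripts to look and compute and a shell command to move; the robot and the scene stay as the last step left them, time stands still between calls to the robot, and variables do not carry over. Pictures are saved under pics/ and viewed, on a budget of 10 in all, crops included, one or two more only if the job needs it, and the job is handed in when it is done.

```bash
ls; mkdir -p pics
cat > h.py <<'E'
import numpy as np, cv2
from rig import env
def cam(n):
    p=env.camera_params(n); K=np.array(p["K"],float);D=np.array(p["D"],float)
    R=cv2.Rodrigues(np.array(p["rvec"],float))[0]; t=np.array(p["tvec"],float).ravel()
    return K,D,R,t
def onplane(n,uv,z):
    K,D,R,t=cam(n); u=cv2.undistortPoints(np.array(uv,float).reshape(-1,1,2),K,D).reshape(-1,2)
    d=np.c_[u,np.ones(len(u))]@R; c=-R.T@t
    return c+d*((z-c[2])/d[:,2])[:,None]
def proj(n,P):
    K,D,R,t=cam(n); return cv2.projectPoints(np.array(P,float).reshape(-1,3),cv2.Rodrigues(R)[0],t,K,D)[0].reshape(-1,2)
def cloud(n,dep):
    K,D,R,t=cam(n); v,u=np.mgrid[:480,:640]
    x=cv2.undistortPoints(np.c_[u.ravel(),v.ravel()].astype(float).reshape(-1,1,2),K,D).reshape(-1,2)
    P=np.c_[x,np.ones(len(x))]*dep.reshape(-1,1)
    return ((P-t)@R).reshape(480,640,3)
E
python3 - <<'E'
from h import *
for n in("top","side"):
    im,d=env.get_image(n); cv2.imwrite(f"pics/{n}0.png",im[:,:,::-1]); np.savez(f"{n}0.npz",im=im,d=d)
    K,D,R,t=cam(n); print(n,K[0,0],-R.T@t,R.round(2).tolist(), (d>0).mean())
print(env.observe())
E
```

```text
pics
top 532.5991283865114 [ 0.36538882 -0.02895382  1.18136516] [[0.01, -1.0, -0.01], [-0.98, -0.0, -0.19], [0.19, 0.01, -0.98]] 0.9960872395833333
side 513.0477553450518 [ 0.14302768 -0.66347976  0.68464822] [[0.85, -0.53, 0.02], [-0.31, -0.51, -0.8], [0.43, 0.67, -0.6]] 0.996015625
{'time_s': 0.1, 'q': array([ 6.03160581e+01,  2.18378395e+01,  7.43797345e+01, -1.64926474e-03,
        8.38583978e+01, -1.23348619e+01]), 'qvel': array([-0.0211992 , -0.1391586 , -0.13742097, -0.00479012, -0.01872593,
        0.03476989]), 'joint_efforts': array([ 5.36787120e-03, -4.49224341e+01, -2.31656492e+01, -9.80196933e-05,
        3.68158813e-03, -5.86433566e-05]), 'position': array([0.1638824 , 0.52476032, 0.24777084]), 'tool_rot': array([[-9.54506559e-01,  2.98189252e-01, -6.31770433e-04],
       [ 2.98189812e-01,  9.54505881e-01, -1.16612596e-03],
       [ 2.55302365e-04, -1.30146239e-03, -9.99999121e-01]]), 'ft_force': array([-0.3347985 , -0.21559137,  0.47384101]), 'wrist_torque': array([ 0.089369  , -0.0570372 , -0.02513157]), 'grip_width': 0.08544367172128604}
```

View pics/top0.png

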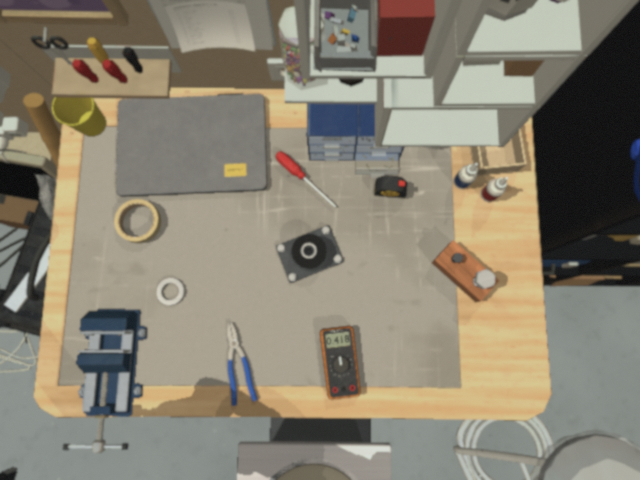

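View pics/side0.png

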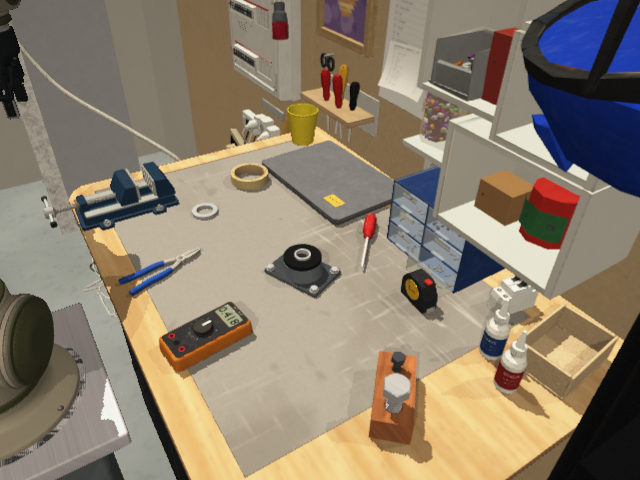

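The top view shows the washer at (171,291), the mount's bore at (309,252), the big bolt's head at (485,280) and the slim bolt at (459,258). The side view shows the washer at (204,211), the collar at (302,255) and the big head at (397,388). Next I'll make enlarged crops and take first measurements.

Run:
```python
from h import *
out=[]
G={"top":[(171,291),(309,252),(468,270)],"side":[(204,211),(302,258),(397,385)]}
for n in G:
    im=np.load(f"{n}0.npz")["im"]; row=[]
    for (u,v) in G[n]:
        c=im[v-33:v+33,u-33:u+33]; row.append(cv2.resize(c,(264,264),interpolation=cv2.INTER_CUBIC))
    out.append(np.hstack(row))
cv2.imwrite("pics/crops0.png",np.vstack(out)[:,:,::-1])
# depth heights
for n in G:
    P=cloud(n,np.load(f"{n}0.npz")["d"])
    for k,(u,v) in enumerate(G[n]):
        q=P[v-30:v+30,u-30:u+30].reshape(-1,3)
        lo,hi={0:(.004,.013),1:(.041,.056),2:(.087,.105)}[k]
        m=q[(q[:,2]>lo)&(q[:,2]<hi)]
        if k==2: m=m[np.linalg.norm(m[:,:2]-np.median(m[:,:2],0),axis=1)<.03]
        print(n,k,len(m),m.mean(0).round(4),((m.min(0)+m.max(0))/2).round(4),np.ptp(m,axis=0).round(4), "z",np.median(m[:,2]).round(4))
```

```text
top 0 508 [0.4646 0.3201 0.0073] [0.4675 0.3192 0.0085] [0.1297 0.1283 0.009 ] z 0.007
top 1 875 [0.5496 0.0135 0.0468] [0.5498 0.013  0.0479] [0.075  0.0735 0.0136] z 0.0468
top 2 298 [ 0.4869 -0.3474  0.0944] [ 0.487 -0.348  0.094] [0.0394 0.0402 0.0134] z 0.0946
side 0 288 [0.4596 0.3276 0.008 ] [0.4869 0.3532 0.0082] [0.1704 0.1957 0.0083] z 0.0082
side 1 762 [0.5465 0.0101 0.0465] [0.5482 0.013  0.0475] [0.0754 0.0763 0.013 ] z 0.0465
side 2 554 [ 0.4839 -0.3507  0.0936] [ 0.4856 -0.3488  0.0921] [0.0403 0.0393 0.0102] z 0.094
```

View pics/crops0.png

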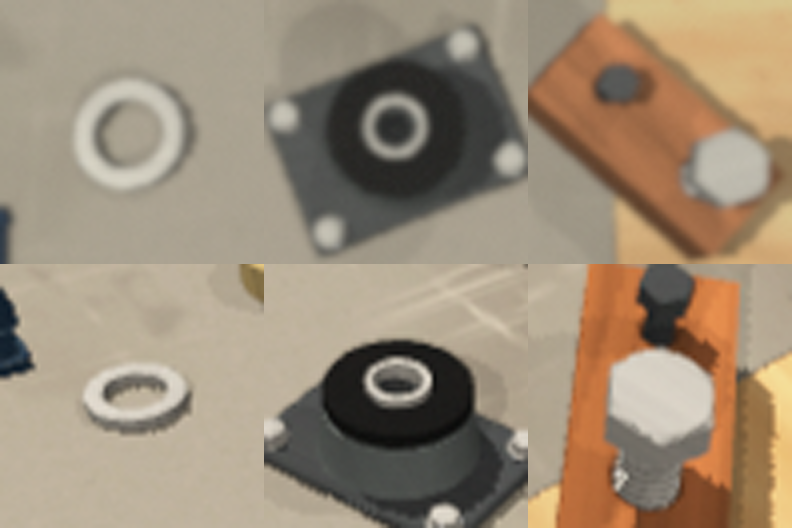

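```bash
cat >> h.py <<'E'
def mask_pts(im,n,c,r,thr,z,S=6):
    """sub-pixel outer contour of the bright blob nearest pixel c, cast to plane z"""
    u,v=c; g=im.min(2)[v-r:v+r,u-r:u+r]
    g=cv2.resize(g,None,fx=S,fy=S,interpolation=cv2.INTER_CUBIC)
    cs,_=cv2.findContours((g>thr).astype(np.uint8),cv2.RETR_EXTERNAL,cv2.CHAIN_APPROX_NONE)
    k=max(cs,key=cv2.contourArea).reshape(-1,2)
    return onplane(n,(k+.5)/S-.5+[u-r,v-r],z)[:,:2]
def circ(p):
    A=np.c_[2*p,np.ones(len(p))]; s=np.linalg.lstsq(A,(p**2).sum(1),rcond=None)[0]
    return s[:2],np.sqrt(s[2]+s[:2]@s[:2])
def hexyaw(p):
    h=cv2.convexHull((p*1e4).astype(np.float32)).reshape(-1,2)/1e4
    a=np.radians(np.arange(0,60,.5)); w=[];c=[]
    for t in a:
        q=[h@[np.cos(t+k*np.pi/3),np.sin(t+k*np.pi/3)] for k in range(3)]
        w.append(sum(np.ptp(x) for x in q)/3)
    i=int(np.argmin(w)); return np.degrees(a[i]),w[i],(h.max(0)+h.min(0))/2
E
python3 - <<'E'
from h import *
I={n:np.load(f"{n}0.npz")["im"] for n in("top","side")}
for n,c in(("top",(171,291)),("side",(204,211))):
    for thr in (165,180,190): p=mask_pts(I[n],n,c,18,thr,.008); print("washer",n,thr,len(p),circ(p))
for n,c in(("top",(309,252)),("side",(301,254))):
    for thr in (120,150): p=mask_pts(I[n],n,c,13,thr,.05); print("collar",n,thr,circ(p))
for n,c in(("top",(485,279)),("side",(397,385))):
    for thr in (140,160,175): p=mask_pts(I[n],n,c,20,thr,.09375); print("hex",n,thr,hexyaw(p),p.mean(0))
# mount plate yaw from its bolts in top view crop
g=I["top"].min(2)
pts=[]
for a in((433,32+0),):pass
bl=[(462,44),(284,117),(510,160),(330,233)]
P=onplane("top",[((x-264)/4+276,y/4+219) for x,y in bl],.012)
print(P[:,:2].round(4).tolist(),P.mean(0)); d=(P[0]-P[1])+(P[2]-P[3]); print("mount yaw",np.degrees(np.arctan2(d[1],d[0])))
E
```

```text
washer top 165 449 (array([0.46506145, 0.31998838]), np.float64(0.02876989161658554))
washer top 180 429 (array([0.46476626, 0.31997992]), np.float64(0.027210642482087988))
washer top 190 319 (array([0.46302909, 0.32108949]), np.float64(0.022870304425070206))
washer side 165 353 (array([0.46358163, 0.32245487]), np.float64(0.02996637113682348))
washer side 180 340 (array([0.46325419, 0.32180126]), np.float64(0.028497265933695743))
washer side 190 337 (array([0.46304507, 0.32154241]), np.float64(0.02740346425369488))
collar top 120 (array([0.55052863, 0.01419258]), np.float64(0.016407854179153542))
collar top 150 (array([0.55851664, 0.00377964]), np.float64(0.0026893712625130047))
collar side 120 (array([0.54860662, 0.01500773]), np.float64(0.01701200586371096))
collar side 150 (array([0.54877001, 0.01515926]), np.float64(0.016009194975563752))
hex top 140 (np.float64(20.0), np.float64(0.03516282811361404), array([ 0.48710167, -0.3481354 ], dtype=float32)) [ 0.48719408 -0.34826082]
hex top 160 (np.float64(22.5), np.float64(0.03204222276053922), array([ 0.4870911 , -0.34830302], dtype=float32)) [ 0.4872631  -0.34862922]
hex top 175 (np.float64(26.5), np.float64(0.013672996296266338), array([ 0.48515737, -0.34380668], dtype=float32)) [ 0.48596118 -0.34355144]
hex side 140 (np.float64(19.5), np.float64(0.03668205430449559), array([ 0.4847864 , -0.34860918], dtype=float32)) [ 0.48501058 -0.34864048]
hex side 160 (np.float64(19.5), np.float64(0.03566956621270256), array([ 0.48478234, -0.34814844], dtype=float32)) [ 0.48503741 -0.34833258]
hex side 175 (np.float64(19.5), np.float64(0.034664260816576975), array([ 0.48480904, -0.34765828], dtype=float32)) [ 0.48500384 -0.34796531]
[[0.6026, -0.0223], [0.5607, 0.0766], [0.5371, -0.0492], [0.4961, 0.0499]] [0.54914157 0.01374223 0.012     ]
mount yaw -67.27879810892972
```

```bash
cat > goto.py <<'E'
import sys
from h import *
# target x y z [heading of tool y, deg, mod 180]
s=env.observe(); a=[float(v) for v in sys.argv[1:]]; R=np.array(s["tool_rot"])
print("shift in tool axes",(R.T@(np.array(a[:3])-s["position"])).round(4),"yhead",round(np.degrees(np.arctan2(R[1,1],R[0,1])),2),"q6",s["q"][5].round(1),"t",s["time_s"],"tilt",R[:2,2].round(4))
if len(a)>3:
    d=(np.degrees(np.arctan2(R[1,1],R[0,1]))-a[3]+90)%180-90; print("roll rad",np.radians(d).round(4))
E
python3 -m handwheel '[[[-0.035,-0.0105,0,0],[-0.035,-0.0105,0,0],[-0.035,-0.0105,0,0],[-0.035,-0.0105,0,0],[-0.035,-0.0105,0.01,0]]]'
python3 -m handwheel '[[[-0.035,-0.0105,0.02,0],[-0.035,-0.0105,0.03,0],[-0.035,-0.0105,0.04,0],[-0.035,-0.0105,0.04,0],[-0.032,-0.0105,0.04,0]]]' 80
python3 -m handwheel '[[[0,0,0,0],[0,0,0,0]]]'
python3 goto.py .4642 .321 .035
```

```text
time_s: 0.52
position: [0.3169, 0.4219, 0.2395]
tool_rot: [[-0.955, 0.298, 0.002], [0.298, 0.955, 0.002], [-0.002, 0.002, -1.0]]
ft_force: [0.1, 1.4, 0.6]
grip_width: 0.0857
time_s: 0.93
position: [0.4419, 0.336, 0.0972]
tool_rot: [[-0.954, 0.299, 0.0], [0.299, 0.954, 0.0], [-0.0, 0.0, -1.0]]
ft_force: [0.9, 0.9, -0.1]
grip_width: 0.0683
time_s: 1.1
position: [0.4408, 0.336, 0.0968]
tool_rot: [[-0.954, 0.3, -0.004], [0.3, 0.954, -0.002], [0.003, -0.003, -1.0]]
ft_force: [0.1, -0.8, 0.5]
grip_width: 0.0681
shift in tool axes [-0.027  -0.0072  0.0617] yhead 72.52 q6 -47.4 t 1.1 tilt [-0.0038 -0.0017]
```

```bash
python3 -m handwheel '[[[-0.0135,-0.0036,0.02,0],[-0.0135,-0.0036,0.02,0],[0,0,0.015,0],[0,0,0.006,0],[0,0,0,0]]]' | grep -v rot
python3 -m handwheel '[[[0,0,0.003,0],[0,0,0.003,0],[0,0,0,0]]]' | grep -v rot
python3 goto.py .4642 .321 .02
python3 - <<'E'
from h import *
for n,c in(("top",(171,291)),("side",(204,211))):
    im,d=env.get_image(n); u,v=c; cv2.imwrite(f"pics/{n}1.png",cv2.resize(im[v-60:v+40,u-60:u+60],None,fx=4,fy=4)[:,:,::-1])
a=cv2.imread("pics/top1.png");b=cv2.imread("pics/side1.png");cv2.imwrite("pics/g1.png",cv2.resize(np.hstack([a,b]),None,fx=.83,fy=.83))
E
```

```text
time_s: 1.52
position: [0.4635, 0.3228, 0.0374]
ft_force: [1.1, 0.0, -0.1]
grip_width: 0.0682
time_s: 1.77
position: [0.4642, 0.3226, 0.032]
ft_force: [-0.1, 0.3, 0.4]
grip_width: 0.0684
shift in tool axes [-0.0005 -0.0016  0.012 ] yhead 72.69 q6 -49.9 t 1.7667 tilt [0.0009 0.0004]
```

View pics/g1.png

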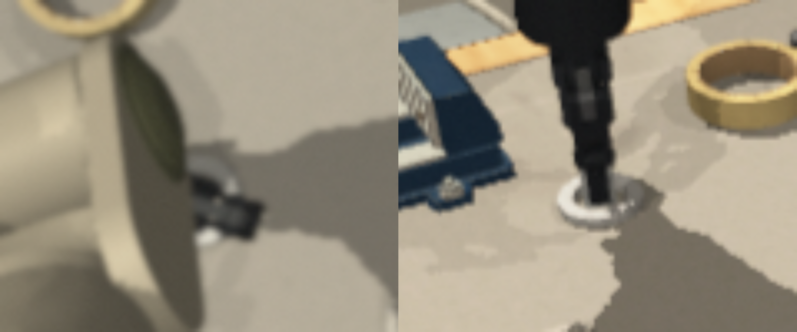

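Side view: the near finger is in front of the ring, with its tip still about 2 cm up, and straddles it plausibly. Next I'll probe down for contact.

```bash
python3 -c "
from h import *
print(proj('side',[[.454,.290,.023],[.4642,.321,.008]]))"
python3 -m handwheel '[[[0,-0.0016,0.004,0],[0,0,0.004,0],[0,0,0.003,0],[0,0,0,0]]]' | grep -v rot
python3 -m handwheel '[[[0,0,0.002,0],[0,0,0,0]]]' | grep -v rot
python3 -m handwheel '[[[0,0,0.002,0],[0,0,0,0]]]' | grep -v rot
python3 -m handwheel '[[[0,0,0.002,0],[0,0,0,0]]]' | grep -v rot
```

```text
[[204.83392298 211.5070472 ]
 [204.55926031 209.20124314]]
time_s: 2.2
position: [0.4636, 0.3204, 0.0197]
ft_force: [0.4, -0.5, 0.2]
grip_width: 0.0685
time_s: 2.37
position: [0.4638, 0.3206, 0.0182]
ft_force: [0.1, 0.4, 0.1]
grip_width: 0.0683
time_s: 2.53
position: [0.4638, 0.3206, 0.0162]
ft_force: [0.0, -0.3, -0.7]
grip_width: 0.0682
time_s: 2.7
position: [0.4638, 0.3206, 0.0142]
ft_force: [-0.6, -0.3, 0.3]
grip_width: 0.0685
```

```bash
python3 -m handwheel '[[[0,0,0.001,0],[0,0,0,0],[0,0,0,0],[0,0,0,0],[0,0,0,0]]]' 40 50 | grep -v rot
python3 -m handwheel '[[[0,0,-0.01,0],[0,0,-0.02,0],[0,0,-0.025,0],[0,0,0,0]]]' | grep -v rot
python3 goto.py .5496 .0146 .1
python3 - <<'E'
from h import *
for n,c in(("top",(171,280)),("side",(204,180))):
    im,d=env.get_image(n); u,v=c; cv2.imwrite(f"pics/{n}2.png",cv2.resize(im[v-50:v+50,u-60:u+60],None,fx=4,fy=4)[:,:,::-1])
a=cv2.imread("pics/top2.png");b=cv2.imread("pics/side2.png");cv2.imwrite("pics/g2.png",cv2.resize(np.hstack([a,b]),None,fx=.83,fy=.83))
E
```

```text
time_s: 3.12
position: [0.4639, 0.3206, 0.0145]
ft_force: [-2.7, -1.2, 10.2]
grip_width: 0.0579
time_s: 3.45
position: [0.4656, 0.3215, 0.0728]
ft_force: [2.0, 0.4, -0.3]
grip_width: 0.0579
shift in tool axes [-0.1718 -0.2678 -0.0275] yhead 72.66 q6 -50.0 t 3.45 tilt [0.0066 0.0028]
```

View pics/g2.png

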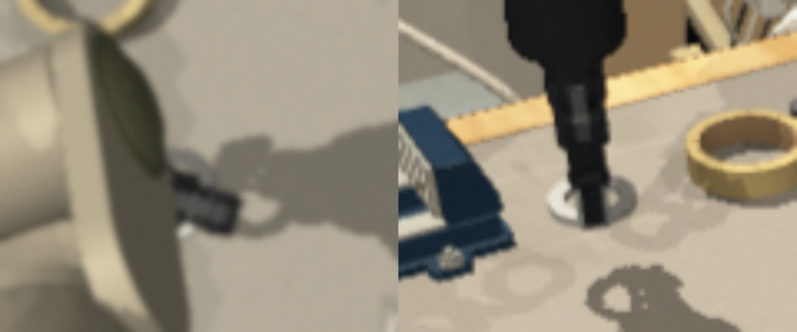

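The washer is held: in the side view the ring is centred on the finger at about (593,203), and its shadow on the counter is separate.

```bash
python3 -m handwheel '[[[-0.008,-0.013,-0.02,0],[-0.017,-0.026,-0.0075,0],[-0.02,-0.031,0,0],[-0.02,-0.031,0,0],[-0.02,-0.031,0,0]]]' | grep -v rot
python3 -m handwheel '[[[-0.02,-0.031,0,0],[-0.02,-0.031,0,0],[-0.02,-0.031,0,0],[-0.017,-0.026,0,0],[-0.01,-0.016,0,0]]]' | grep -v rot
python3 -m handwheel '[[[0,0,0,0],[0,0,0,0],[0,0,0,0]]]' | grep -v rot
python3 goto.py .5496 .0146 .085
python3 - <<'E'
from h import *
for n,c in(("top",(309,245)),("side",(302,225))):
    im,d=env.get_image(n); np.savez(f"{n}3.npz",im=im,d=d); u,v=c; cv2.imwrite(f"pics/{n}3.png",cv2.resize(im[v-50:v+50,u-60:u+60],None,fx=4,fy=4)[:,:,::-1])
a=cv2.imread("pics/top3.png");b=cv2.imread("pics/side3.png");cv2.imwrite("pics/g3.png",cv2.resize(np.hstack([a,b]),None,fx=.83,fy=.83))
E
```

```text
time_s: 3.97
position: [0.5053, 0.1678, 0.0951]
ft_force: [1.1, 0.8, -0.4]
grip_width: 0.0582
time_s: 4.38
position: [0.5487, 0.0115, 0.0949]
ft_force: [0.2, -0.1, -0.8]
grip_width: 0.058
time_s: 4.63
position: [0.5478, 0.0153, 0.0953]
ft_force: [0.5, 0.4, -0.7]
grip_width: 0.0578
shift in tool axes [-0.0019 -0.0001  0.0102] yhead 72.67 q6 -83.5 t 4.6333 tilt [-0.0018  0.0006]
```

View pics/g3.png

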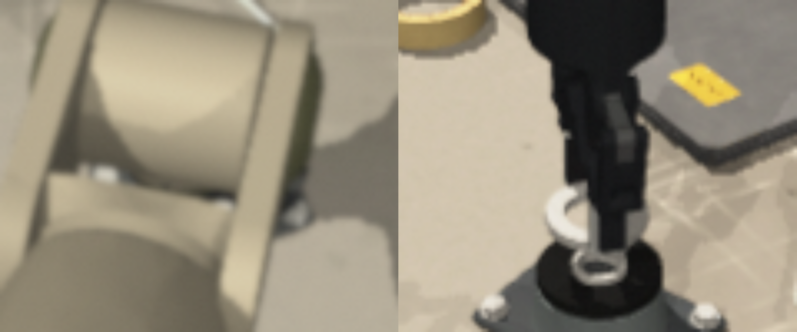

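Run:
```python
from h import *
from scipy.optimize import least_squares
s=env.observe(); tcp=s["position"]; z=tcp[2]-.0145+.008
im=np.load("side3.npz")["im"]; S=6
c=proj("side",[tcp[0],tcp[1],z])[0]; u,v=c.round().astype(int); r=26; print(c)
g=cv2.resize(im.min(2)[v-r:v+r,u-r:u+r],None,fx=S,fy=S,interpolation=cv2.INTER_CUBIC)
for thr in(150,165,180):
    cs,_=cv2.findContours((g>thr).astype(np.uint8),cv2.RETR_LIST,cv2.CHAIN_APPROX_NONE)
    k=np.vstack([x.reshape(-1,2) for x in cs if cv2.contourArea(x)>60])
    p=onplane("side",(k+.5)/S-.5+[u-r,v-r],z)[:,:2]
    c0=tcp[:2].copy()
    for _ in range(4):
        d=np.linalg.norm(p-c0,axis=1); o=p[abs(d-.0297)<.005]; i=p[abs(d-.019)<.004]
        f=lambda x:np.r_[np.linalg.norm(o-x[:2],axis=1)-.0297,np.linalg.norm(i-x[:2],axis=1)-.0193]
        R=least_squares(f,c0,loss="soft_l1",f_scale=.0005); c0=R.x
    print(thr,len(o),len(i),c0,"minus tcp",c0-tcp[:2],abs(R.fun).mean())
```

```text
[301.57598996 237.77265402]
150 204 80 [0.54783796 0.0120737 ] minus tcp [-9.31661552e-05 -3.63064257e-03] 0.001980638720658543
165 164 77 [0.54668583 0.01496805] minus tcp [-0.0012453  -0.00073629] 0.0014518936036675477
180 172 98 [0.54726594 0.01648365] minus tcp [-0.00066519  0.00077931] 0.000932295428129164
```

```bash
python3 -m handwheel '[[[-0.0023,0,0.009,0],[0,0,0.009,0],[0,0,0.008,0],[0,0,0.003,0],[0,0,0,0]]]' | grep -v rot
python3 -m handwheel '[[[0,0,0.001,0],[0,0,0.001,0],[0,0,0,0]]]' | grep -v rot
python3 -m handwheel '[[[0,0,0.001,0],[0,0,0.001,0],[0,0,0,0]]]' | grep -v rot
python3 goto.py .5500 .0146 .0605
```

```text
time_s: 5.15
position: [0.5501, 0.0141, 0.0657]
ft_force: [-0.1, 0.5, -1.2]
grip_width: 0.0582
time_s: 5.4
position: [0.5508, 0.0138, 0.0651]
ft_force: [0.5, 0.9, -0.2]
grip_width: 0.0582
time_s: 5.65
position: [0.5506, 0.0138, 0.0629]
ft_force: [-0.2, -0.2, -0.4]
grip_width: 0.0576
shift in tool axes [0.0008 0.0006 0.0024] yhead 72.65 q6 -83.5 t 5.65 tilt [-0. -0.]
```

Already below 64.5 mm with no contact, so it is passing the collar. I'll go on with a small recentre.

```bash
python3 -m handwheel '[[[0.0006,0.0006,0.001,0],[0,0,0.001,0],[0,0,0,0]]]' | grep -v rot
python3 -m handwheel '[[[0,0,0.001,0],[0,0,0,0]]]' | grep -v rot
python3 -m handwheel '[[[0,0,0.001,0],[0,0,0,0]]]' | grep -v rot
```

```text
time_s: 5.9
position: [0.5501, 0.0146, 0.0608]
ft_force: [0.3, 0.4, -1.2]
grip_width: 0.0579
time_s: 6.07
position: [0.5502, 0.0146, 0.0606]
ft_force: [-2.2, 0.2, 6.5]
grip_width: 0.0575
time_s: 6.23
position: [0.5503, 0.0146, 0.0605]
ft_force: [-5.3, 0.5, 14.7]
grip_width: 0.0579
```

Contact at 60.6 mm as predicted, so the washer is seated on the rubber. Releasing.

```bash
python3 -m handwheel '[[[0,0,-0.001,0],[0,0,0,0],[0,0,0,0],[0,0,0,0]]]' 82 | grep -v rot
python3 -m handwheel '[[[0,0,-0.01,0],[0,0,-0.025,0],[0,0,-0.04,0],[0,0,-0.04,0],[0.03,0,-0.02,0]]]' | grep -v rot
python3 -m handwheel '[[[0.005,-0.041,0,0.05],[0.005,-0.041,0,0.05],[0.005,-0.041,0,0.05],[0.005,-0.041,0,0.05],[0,-0.041,0,0.05]]]' | grep -v rot
python3 goto.py .486 -.3482 .17 -40.3
python3 - <<'E'
from h import *
P=[]
for n,c in(("top",(309,245)),("side",(302,255))):
    im,d=env.get_image(n); np.savez(f"{n}4.npz",im=im,d=d); u,v=c; P.append(cv2.resize(im[v-40:v+40,u-45:u+45],None,fx=4.4,fy=4.4)[:,:,::-1])
cv2.imwrite("pics/g4.png",np.hstack(P))
E
```

```text
time_s: 6.57
position: [0.5503, 0.0146, 0.0598]
ft_force: [-0.3, -0.6, 0.7]
grip_width: 0.0704
time_s: 6.98
position: [0.5256, 0.0221, 0.2]
ft_force: [-0.1, -0.3, 0.8]
grip_width: 0.0703
time_s: 7.4
position: [0.4214, -0.1582, 0.1958]
ft_force: [0.4, -0.3, 0.4]
grip_width: 0.0699
shift in tool axes [-0.1549 -0.1275  0.0259] yhead 58.23 q6 -93.9 t 7.4 tilt [ 0.0005 -0.0004]
roll rad -1.422
```

View pics/g4.png

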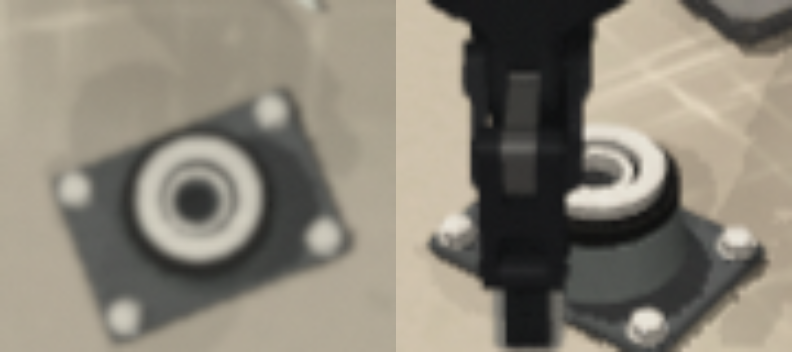

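The washer lies flat, concentric with the collar (top view, about (200,200) in the crop). Now the bolt: travel, then roll to the flats.

```bash
python3 -m handwheel '[[[-0.031,-0.0255,0,0],[-0.031,-0.0255,0,0],[-0.031,-0.0255,0,0],[-0.031,-0.0255,0,0],[-0.031,-0.0255,0,0]]]' 75| grep -v rot
python3 -m handwheel '[[[0,0,0,0.12],[0,0,0,0.12],[0,0,0,0.12],[0,0,0,0.12],[0,0,0,0.12]]]' | grep -v rot
python3 -m handwheel '[[[0,0,0,0.12],[0,0,0,0.12],[0,0,0,0.12],[0,0,0,0.12],[0,0,0,0.12]]]' | grep -v rot
python3 -m handwheel '[[[0,0,0,0.12],[0,0,0,0.12],[0,0,0,0.12],[0,0,0,0.1],[0,0,0,0]]]' | grep -v rot
python3 goto.py .486 -.3482 .12 -40.3
```

```text
time_s: 7.92
position: [0.4886, -0.3484, 0.1956]
ft_force: [0.4, 0.2, 0.8]
grip_width: 0.064
time_s: 8.33
position: [0.4883, -0.3465, 0.1954]
ft_force: [0.3, -0.1, -0.6]
grip_width: 0.0639
time_s: 8.75
position: [0.4884, -0.3464, 0.1955]
ft_force: [-0.4, 0.3, -0.0]
grip_width: 0.0641
time_s: 9.17
position: [0.4883, -0.3465, 0.1954]
ft_force: [-0.8, -0.2, 0.5]
grip_width: 0.0638
shift in tool axes [-0.0027 -0.0008  0.0754] yhead -36.93 q6 -9.7 t 9.1667 tilt [0.0001 0.    ]
roll rad 0.0588
```

```bash
python3 -m handwheel '[[[-0.0027,-0.0008,0.02,0.0588],[0,0,0.035,0],[0,0,0.02,0],[0,0,0,0],[0,0,0,0]]]' | grep -v rot
python3 -m handwheel '[[[0,0,0.015,0],[0,0,0.015,0],[0,0,0.005,0],[0,0,0,0]]]' | grep -v rot
python3 goto.py .486 -.3482 .085 -40.3
```

```text
time_s: 9.58
position: [0.4858, -0.3485, 0.1201]
ft_force: [-0.1, -0.1, 0.8]
grip_width: 0.0637
time_s: 9.92
position: [0.4859, -0.3488, 0.0856]
ft_force: [-0.5, 0.1, 0.3]
grip_width: 0.0638
shift in tool axes [ 0.0005 -0.0003  0.0006] yhead -40.09 q6 -6.9 t 9.9167 tilt [ 0.0003 -0.0002]
roll rad 0.0037
```

```bash
python3 -m handwheel '[[[0,0,0,0],[0,0,0,0],[0,0,0,0],[0,0,0,0],[0,0,0,0]]]' 20 80 | grep -v rot
python3 -m handwheel '[[[0,0,0,0],[0,0,0,0],[0,0,0,0]]]' | grep -v rot
python3 goto.py .486 -.3482 .085 -40.3
```

```text
time_s: 10.33
position: [0.4863, -0.3495, 0.0867]
ft_force: [1.0, 0.5, 6.5]
grip_width: 0.0343
time_s: 10.58
position: [0.4863, -0.3494, 0.0867]
ft_force: [0.0, 0.0, 6.7]
grip_width: 0.0344
shift in tool axes [ 0.0008 -0.001   0.0017] yhead -40.14 q6 -6.9 t 10.5833 tilt [ 0.0024 -0.0025]
roll rad 0.0028
```

```bash
python3 -m handwheel '[[[0,0,-0.01,0],[0,0,-0.02,0],[0,0,-0.03,0],[0,0,-0.02,0],[0,0,0,0]]]' | grep -v rot
python3 goto.py .5496 .0146 .165 -47.3
python3 - <<'E'
from h import *
P=[]
im,d=env.get_image("side"); u,v=397,350; cv2.imwrite("pics/g5.png",cv2.resize(im[v-60:v+60,u-60:u+60],None,fx=5,fy=5,interpolation=cv2.INTER_CUBIC)[:,:,::-1])
E
```

```text
time_s: 11.0
position: [0.4867, -0.3498, 0.1698]
ft_force: [-0.6, 0.5, -1.8]
grip_width: 0.0347
shift in tool axes [ 0.3191 -0.1869  0.0031] yhead -40.14 q6 -6.9 t 11.0 tilt [ 0.0053 -0.0057]
roll rad 0.125
```

View pics/g5.png

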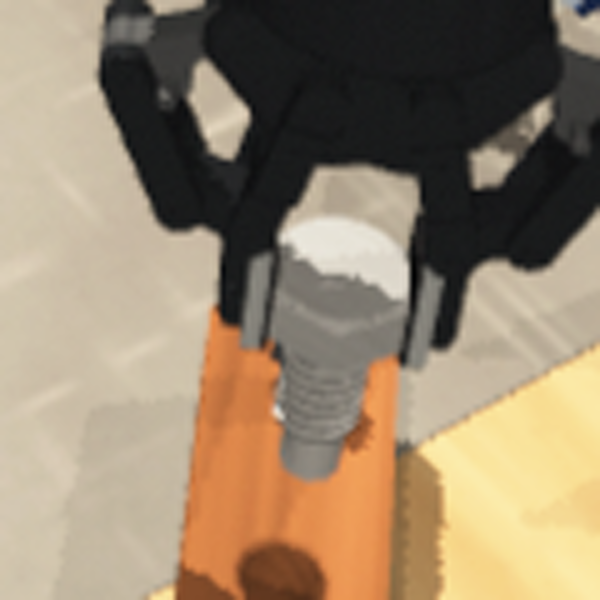

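The bolt hangs upright between the pads, with its tip at crop (310,470). Carrying it over the mount.

```bash
python3 -m handwheel '[[[0.015,-0.009,0,0],[0.03,-0.0175,0,0],[0.034,-0.02,0,0],[0.034,-0.02,0,0],[0.034,-0.02,0,0]]]' | grep -v rot
python3 -m handwheel '[[[0.034,-0.02,0,0],[0.034,-0.02,0,0],[0.034,-0.02,0,0],[0.034,-0.02,0,0],[0.028,-0.0165,0,0]]]' | grep -v rot
python3 -m handwheel '[[[0.008,-0.004,0,0.06],[0,0,0,0.065],[0,0,0,0],[0,0,0,0]]]' | grep -v rot
python3 goto.py .5496 .0146 .165 -47.3
python3 - <<'E'
from h import *
im,d=env.get_image("side"); np.savez("side6.npz",im=im,d=d); u,v=303,225; cv2.imwrite("pics/g6.png",cv2.resize(im[v-50:v+50,u-50:u+50],None,fx=6,fy=6,interpolation=cv2.INTER_CUBIC)[:,:,::-1])
t=env.observe()["position"]; print(t, proj("side",[t-[0,0,.0727],t-[0,0,.0107]]))
E
```

```text
time_s: 11.47
position: [0.5133, -0.1779, 0.1632]
ft_force: [1.5, -0.6, -2.7]
grip_width: 0.0344
time_s: 11.88
position: [0.545, 0.0103, 0.1633]
ft_force: [1.5, -0.2, -2.8]
grip_width: 0.0347
time_s: 12.22
position: [0.5475, 0.0161, 0.1637]
ft_force: [0.3, 0.5, -3.1]
grip_width: 0.0346
shift in tool axes [ 0.0005  0.0025 -0.0013] yhead -47.18 q6 36.5 t 12.2167 tilt [-0.0028  0.0005]
roll rad 0.002
[0.54773073 0.01569971 0.16401024] [[301.48821263 236.89960483]
 [301.4973212  210.14883486]]
```

View pics/g6.png

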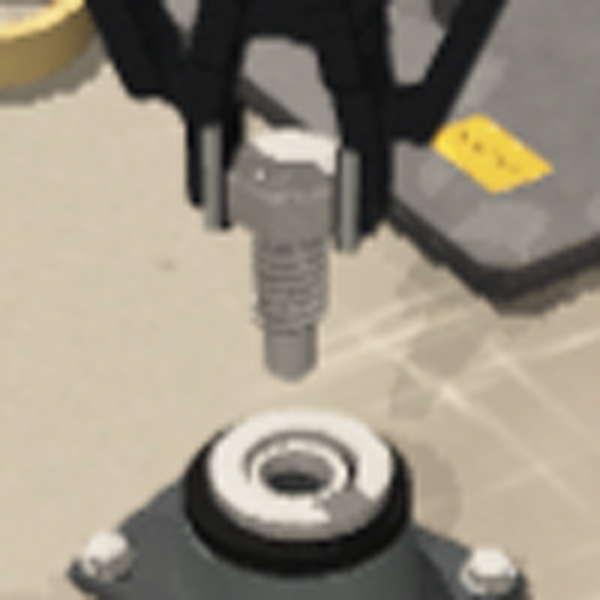

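The tip is at crop (291,366), giving pixel (301.5,236.0), against (301.5,236.9) predicted from the TCP. So the bolt is centred in the hand.

```bash
python3 -m handwheel '[[[0,0.002,0.01,0],[0,0,0.02,0],[0,0,0.01,0],[0,0,0,0],[0,0,0,0]]]' | grep -v rot
python3 goto.py .5492 .0143 .118 -47.3
python3 -m handwheel '[[[0,0,0.003,0],[0,0,0.003,0],[0,0,0,0]]]' | grep -v rot
python3 goto.py .5492 .0143 .118 -47.3
```

```text
time_s: 12.68
position: [0.5495, 0.0139, 0.1244]
ft_force: [-0.2, -0.2, -2.6]
grip_width: 0.0348
shift in tool axes [ 0.0001 -0.0005  0.0064] yhead -47.32 q6 36.4 t 12.6833 tilt [-0.0016  0.0003]
roll rad -0.0004
time_s: 12.93
position: [0.5497, 0.0141, 0.1189]
ft_force: [-1.3, -0.7, -2.9]
grip_width: 0.0343
shift in tool axes [-0.0002 -0.0005  0.0009] yhead -47.31 q6 36.4 t 12.9333 tilt [ 0. -0.]
roll rad -0.0002
```

```bash
python3 -m handwheel '[[[0,0,0.003,0],[0,0,0.003,0],[0,0,0,0]]]' | grep -v rot
python3 -m handwheel '[[[0,0,0.003,0],[0,0,0.003,0],[0,0,0,0]]]' | grep -v rot
python3 -m handwheel '[[[0,0,0.003,0],[0,0,0.003,0],[0,0,0,0]]]' | grep -v rot
```

```text
time_s: 13.18
position: [0.5495, 0.0142, 0.1125]
ft_force: [-0.0, -0.2, -2.8]
grip_width: 0.0348
time_s: 13.43
position: [0.5495, 0.0142, 0.1063]
ft_force: [-0.3, -0.9, -2.8]
grip_width: 0.0347
time_s: 13.68
position: [0.5495, 0.0142, 0.1003]
ft_force: [0.1, 0.4, -3.4]
grip_width: 0.0344
```

```bash
python3 -m handwheel '[[[0,0,0.0015,0],[0,0,0.0015,0],[0,0,0,0]]]' | grep -v rot
for i in 1; do python3 -m handwheel '[[[0,0,0.001,0],[0,0,0,0]]]' | grep -v rot; python3 -m handwheel '[[[0,0,0.001,0],[0,0,0,0]]]' | grep -v rot; python3 -m handwheel '[[[0,0,0.001,0],[0,0,0,0]]]' | grep -v rot; done
```

```text
time_s: 13.93
position: [0.5497, 0.0141, 0.0978]
ft_force: [0.4, -0.0, -3.0]
grip_width: 0.0344
time_s: 14.1
position: [0.5497, 0.0141, 0.0969]
ft_force: [0.6, -0.0, -3.1]
grip_width: 0.0347
time_s: 14.27
position: [0.5497, 0.0141, 0.0959]
ft_force: [0.3, 0.4, -2.5]
grip_width: 0.0344
time_s: 14.43
position: [0.5497, 0.0142, 0.0949]
ft_force: [-0.3, -0.5, -3.5]
grip_width: 0.0342
```

```bash
python3 -m handwheel '[[[0,0,0.0007,0],[0,0,0,0]]]' | grep -v rot; python3 -m handwheel '[[[0,0,0.0007,0],[0,0,0,0]]]' | grep -v rot; python3 -m handwheel '[[[0,0,0.0007,0],[0,0,0,0]]]' | grep -v rot
```

```text
time_s: 14.6
position: [0.5497, 0.0142, 0.0942]
ft_force: [0.4, 0.1, -2.4]
grip_width: 0.035
time_s: 14.77
position: [0.5498, 0.0141, 0.0937]
ft_force: [-0.6, 0.6, -2.6]
grip_width: 0.0349
time_s: 14.93
position: [0.5499, 0.0141, 0.0934]
ft_force: [-1.5, 1.0, 3.3]
grip_width: 0.0346
```

Contact is at TCP 93.5 mm, so the head is at about 91.8 mm and t is about 100°. Turning backward (counter-clockwise), following the climb with a light push.

```bash
python3 -m handwheel '[[[0,0,0.0003,-0.1],[0,0,-0.0001,-0.1],[0,0,-0.0001,-0.1],[0,0,-0.0001,-0.1],[0,0,-0.0002,-0.1]]]' | grep -v rot
python3 goto.py .5497 .0142 .0937 -47.3
```

```text
time_s: 15.35
position: [0.5506, 0.0137, 0.094]
ft_force: [0.6, -1.6, 4.5]
grip_width: 0.0341
shift in tool axes [ 0.0002 -0.0011  0.0003] yhead -18.4 q6 7.5 t 15.35 tilt [ 0.003 -0.001]
roll rad 0.5044
```

```bash
python3 -m handwheel '[[[0,0,-0.0001,-0.1],[0,0,-0.0001,-0.1],[0,0,-0.0002,-0.1],[0,0,-0.0001,-0.1],[0,0,-0.0002,-0.1]]]' | grep -v rot
python3 goto.py .5497 .0142 .0937 -47.3
```

```text
time_s: 15.77
position: [0.551, 0.0138, 0.0948]
ft_force: [2.0, -1.7, 3.5]
grip_width: 0.0345
shift in tool axes [ 0.0006 -0.0012  0.0011] yhead 10.24 q6 -21.1 t 15.7667 tilt [ 0.004  -0.0007]
roll rad 1.0043
```

```bash
python3 -m handwheel '[[[0,0,-0.0001,-0.1],[0,0,-0.0001,-0.1],[0,0,-0.0002,-0.1],[0,0,-0.0001,-0.1],[0,0,-0.0002,-0.1]]]' | grep -v rot
python3 goto.py .5497 .0142 .0937 -47.3
```

```text
time_s: 16.18
position: [0.5511, 0.014, 0.0954]
ft_force: [2.3, 1.7, 2.4]
grip_width: 0.0343
shift in tool axes [ 0.001  -0.0009  0.0017] yhead 38.89 q6 -49.8 t 16.1833 tilt [ 0.0041 -0.0003]
roll rad 1.5043
```

```bash
python3 -m handwheel '[[[0,0,-0.0001,-0.08],[0,0,-0.0001,-0.07],[0,0,0,0]]]' | grep -v rot
python3 goto.py .5497 .0142 .0937 -47.3
```

```text
time_s: 16.43
position: [0.5505, 0.014, 0.0953]
ft_force: [1.2, -0.1, 2.7]
grip_width: 0.0344
shift in tool axes [ 0.0007 -0.0004  0.0016] yhead 47.37 q6 -58.2 t 16.4333 tilt [ 0.0025 -0.0005]
roll rad -1.4893
```

```bash
python3 -m handwheel '[[[0,0,-0.0001,-0.08],[0,0,-0.0001,-0.07],[0,0,0,0]]]' | grep -v rot
python3 goto.py .5497 .0142 .0937 -47.3
```

```text
time_s: 16.68
position: [0.5506, 0.0143, 0.0952]
ft_force: [3.9, 1.4, 0.5]
grip_width: 0.0345
shift in tool axes [ 0.0007 -0.0006  0.0015] yhead 55.83 q6 -66.7 t 16.6833 tilt [0.0027 0.0002]
roll rad -1.3417
```

```bash
python3 -m handwheel '[[[0,0,0.0005,-0.05],[0,0,0.0003,-0.05],[0,0,0,0]]]' | grep -v rot
python3 goto.py .5500 .0142 .0937 -47.3
```

```text
time_s: 16.93
position: [0.5507, 0.0143, 0.0943]
ft_force: [4.5, 2.8, -1.1]
grip_width: 0.0345
shift in tool axes [ 0.0005 -0.0004  0.0006] yhead 61.45 q6 -72.3 t 16.9333 tilt [0.0026 0.0003]
roll rad -1.2436
```

```bash
python3 -m handwheel '[[[0,0,0.0003,-0.05],[0,0,0.0003,-0.05],[0,0,0,0]]]' | grep -v rot
python3 goto.py .5500 .0142 .0937 -47.3
```

```text
time_s: 17.18
position: [0.5507, 0.0144, 0.0937]
ft_force: [4.8, 1.9, -0.6]
grip_width: 0.0345
shift in tool axes [ 0.0006 -0.0004 -0.    ] yhead 67.17 q6 -78.1 t 17.1833 tilt [0.0027 0.0005]
roll rad -1.1436
```

The push vanished and the bolt moves down freely, so it has dropped. Leading it down without turning.

```bash
python3 -m handwheel '[[[0,0,0.0008,0],[0,0,0,0]]]' | grep -v rot; python3 -m handwheel '[[[0,0,0.0008,0],[0,0,0,0]]]' | grep -v rot;python3 goto.py .5500 .0142 .0937 -47.3
```

```text
time_s: 17.35
position: [0.5507, 0.0143, 0.0929]
ft_force: [4.9, 2.7, -1.8]
grip_width: 0.0346
time_s: 17.52
position: [0.5507, 0.0142, 0.0921]
ft_force: [4.5, 1.5, -0.8]
grip_width: 0.0347
shift in tool axes [ 0.0007 -0.0003 -0.0016] yhead 67.07 q6 -77.9 t 17.5167 tilt [0.0027 0.0001]
roll rad -1.1455
```

```bash
python3 -m handwheel '[[[0,0,0.0005,0],[0,0,0,0]]]' | grep -v rot; python3 -m handwheel '[[[0,0,0.0005,0],[0,0,0,0]]]' | grep -v rot
```

```text
time_s: 17.68
position: [0.5508, 0.0142, 0.0919]
ft_force: [6.1, 1.9, 2.1]
grip_width: 0.0341
time_s: 17.85
position: [0.5509, 0.0141, 0.0918]
ft_force: [5.2, 2.7, 5.1]
grip_width: 0.0345
```

It is seated again at TCP 91.9 mm, head about 90.1 mm, as stated for "just dropped". Turning forward now, following the pitch (1.59 mm/rad) and trimming the lateral offset.

```bash
python3 -m handwheel '[[[-0.0007,0.0004,0,0.12],[0,0,0.0002,0.12],[0,0,0.0002,0.12],[0,0,0.0002,0.12],[0,0,0.0002,0.12]]]' | grep -v rot
python3 goto.py .5506 .0142 .0909 67.17
```

```text
time_s: 18.27
position: [0.5505, 0.0134, 0.0907]
ft_force: [-1.4, -3.9, 7.4]
grip_width: 0.0344
shift in tool axes [ 0.0006  0.0005 -0.0002] yhead 32.42 q6 -43.2 t 18.2667 tilt [ 0.0001 -0.0018]
roll rad -0.6066
```

```bash
python3 -m handwheel '[[[0,0,0.0002,0.12],[0,0,0.0002,0.12],[0,0,0.0002,0.12],[0,0,0.0002,0.12],[0,0,0.0002,0.12]]]' | grep -v rot
python3 goto.py .5506 .0142 .0900 67.17
```

```text
time_s: 18.68
position: [0.5496, 0.0138, 0.0897]
ft_force: [-4.8, -0.8, 11.2]
grip_width: 0.0347
shift in tool axes [ 0.0004  0.001  -0.0003] yhead -1.95 q6 -8.9 t 18.6833 tilt [-0.0022 -0.001 ]
roll rad -1.2065
```

```bash
python3 -m handwheel '[[[0,0,0.0001,0.12],[0,0,0.0001,0.12],[0,0,0.0002,0.12],[0,0,0.0002,0.12],[0,0,0.0002,0.12]]]' | grep -v rot
python3 goto.py .5503 .0142 .0888 67.17
```

```text
time_s: 19.1
position: [0.5494, 0.0145, 0.0888]
ft_force: [-4.6, 2.5, 9.8]
grip_width: 0.0344
shift in tool axes [ 0.0003  0.0009 -0.    ] yhead -36.34 q6 25.5 t 19.1 tilt [-0.0026  0.0004]
roll rad 1.3349
```

```bash
python3 -m handwheel '[[[0,0,0.0001,0.12],[0,0,0.0002,0.12],[0,0,0.0002,0.12],[0,0,0.0002,0.12],[0,0,0.0002,0.12]]]' | grep -v rot
python3 goto.py .5503 .0142 .0879 67.17
```

```text
time_s: 19.52
position: [0.5496, 0.015, 0.0879]
ft_force: [-3.3, 5.7, 9.6]
grip_width: 0.0349
shift in tool axes [ 0.0005  0.001  -0.    ] yhead -70.72 q6 59.9 t 19.5167 tilt [-0.0021  0.0012]
roll rad 0.735
```

```bash
python3 -m handwheel '[[[0,0,0.0001,0.12],[0,0,0.0002,0.12],[0,0,0.0002,0.12],[0,0,0.0002,0.12],[0,0,0.0002,0.12]]]' | grep -v rot
python3 -m handwheel '[[[0,0,0.0001,0.12],[0,0,0.0002,0.04],[0,0,0,0],[0,0,0,0]]]' | grep -v rot
python3 goto.py .5503 .0142 .0869 67.17
```

```text
time_s: 19.93
position: [0.5497, 0.0153, 0.0869]
ft_force: [-0.5, 6.5, 9.1]
grip_width: 0.0348
time_s: 20.27
position: [0.5497, 0.0153, 0.0867]
ft_force: [-2.3, 6.1, 8.1]
grip_width: 0.035
shift in tool axes [ 0.0009  0.0008 -0.0002] yhead -113.95 q6 103.1 t 20.2667 tilt [-0.0016  0.0018]
roll rad -0.0195
```

```bash
python3 -m handwheel '[[[0,0,0,0],[0,0,0,0],[0,0,0,0],[0,0,0,0],[0,0,0,0]]]' 70 | grep -v rot
python3 goto.py .5503 .0142 .0869 66.05
python3 -m handwheel '[[[0,0,-0.001,-0.12],[0,0,-0.001,-0.12],[0,0,0,-0.12],[0,0,0,-0.12],[0,0,0,-0.12]]]' | grep -v rot
python3 -m handwheel '[[[0,0,0,-0.12],[0,0,0,-0.12],[0,0,0,-0.12],[0,0,0,-0.12],[0,0,0,-0.12]]]' | grep force
python3 -m handwheel '[[[0,0,0,-0.12],[0,0,0,-0.12],[0,0,0,-0.12],[0,0,0,-0.12],[0,0,0,-0.12]]]' | grep force
python3 -m handwheel '[[[0,0,0,-0.12],[0,0,0,-0.12],[0,0,0,-0.12],[0,0,0,-0.12],[0,0,0,-0.12]]]' | grep force
python3 -m handwheel '[[[0,0,0,-0.12],[0,0,0,-0.12],[0,0,0,-0.12],[0,0,0,-0.12],[0,0,0,-0.12]]]' | grep force
python3 -m handwheel '[[[0,0,0,-0.12],[0,0,0,-0.02],[0,0,0,0],[0,0,0,0]]]' | grep -v rot
python3 goto.py .5503 .0142 .0867 66.05
python3 - <<'E'
from h import *
im,d=env.get_image("side"); np.savez("side7.npz",im=im,d=d); u,v=303,238; cv2.imwrite("pics/g7.png",cv2.resize(im[v-50:v+50,u-50:u+50],None,fx=6,fy=6,interpolation=cv2.INTER_CUBIC)[:,:,::-1])
E
```

```text
time_s: 20.68
position: [0.5504, 0.0141, 0.086]
ft_force: [-0.4, -0.5, 0.2]
grip_width: 0.0598
shift in tool axes [-0.0002 -0.0001 -0.0009] yhead -113.81 q6 103.0 t 20.6833 tilt [-0.0005 -0.0001]
roll rad 0.0024
time_s: 21.1
position: [0.5505, 0.0141, 0.0881]
ft_force: [0.3, 0.2, -0.3]
grip_width: 0.0601
ft_force: [0.1, -0.7, -0.6]
ft_force: [0.2, 0.6, -1.1]
ft_force: [-0.2, -0.2, 0.8]
ft_force: [0.4, -0.6, -0.9]
time_s: 23.1
position: [0.5505, 0.0142, 0.0881]
ft_force: [-0.8, -0.2, 0.4]
grip_width: 0.0597
shift in tool axes [ 0.0002 -0.0001  0.0014] yhead 65.93 q6 -76.8 t 23.1 tilt [-0.0001 -0.    ]
roll rad -0.002
```

View pics/g7.png

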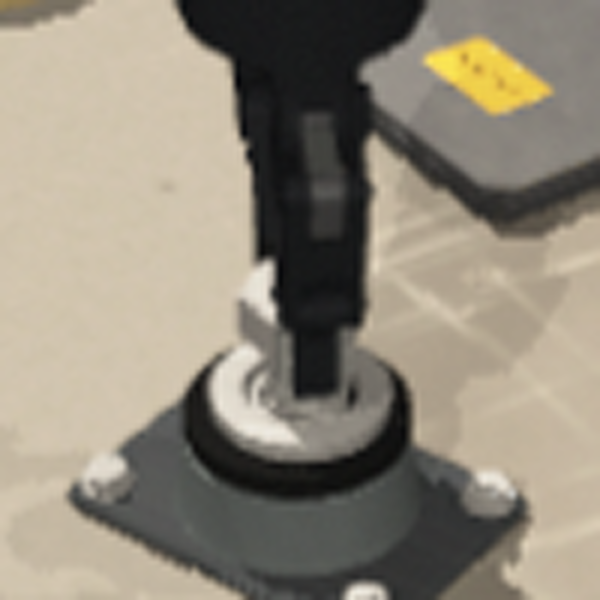

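The bolt stands upright in the collar and the washer is still flat and centred. Regripping.

```bash
python3 -m handwheel '[[[0,0,0.0008,0],[0,0,0,0],[0,0,0,0],[0,0,0,0],[0,0,0,0]]]' 20 80 | grep -v rot
python3 -m handwheel '[[[0,0,0,0],[0,0,0,0],[0,0,0,0]]]' | grep -v rot
python3 goto.py .5503 .0142 .0867 66.05
```

```text
time_s: 23.57
position: [0.5506, 0.0143, 0.0875]
ft_force: [-0.9, 1.2, 2.5]
grip_width: 0.0349
time_s: 23.82
position: [0.5506, 0.0143, 0.0875]
ft_force: [-1.5, 1.2, 4.2]
grip_width: 0.0345
shift in tool axes [ 0.0003 -0.0002  0.0008] yhead 66.13 q6 -77.0 t 23.8167 tilt [0.0002 0.    ]
roll rad 0.0013
```

```bash
python3 -m handwheel '[[[0,0,0.0002,0.12],[0,0,0.0002,0.12],[0,0,0.0002,0.12],[0,0,0.0002,0.12],[0,0,0.0002,0.12]]]' | grep -v rot
python3 -m handwheel '[[[0,0,0.0001,0.12],[0,0,0.0002,0.12],[0,0,0.0002,0.12],[0,0,0.0002,0.12],[0,0,0.0002,0.12]]]' | grep -v rot
python3 goto.py .5503 .0142 .0855 66.05
```

```text
time_s: 24.23
position: [0.5507, 0.0146, 0.0865]
ft_force: [0.4, 2.7, 3.3]
grip_width: 0.0346
time_s: 24.65
position: [0.5507, 0.0147, 0.0856]
ft_force: [0.1, 3.3, 3.3]
grip_width: 0.0346
shift in tool axes [-0.0005 -0.0003  0.0001] yhead -2.97 q6 -7.9 t 24.65 tilt [0.0005 0.0009]
roll rad -1.2046
```

```bash
python3 -m handwheel '[[[0,0,0.0001,0.12],[0,0,0.0002,0.12],[0,0,0.0002,0.12],[0,0,0.0002,0.12],[0,0,0.0002,0.12]]]' | grep -v rot
python3 -m handwheel '[[[0,0,0.0002,0.12],[0,0,0.0002,0.12],[0,0,0.0002,0.12],[0,0,0.0002,0.12],[0,0,0.0002,0.12]]]' | grep -v rot
python3 goto.py .5503 .0142 .0837 66.05
```

```text
time_s: 25.07
position: [0.5506, 0.0148, 0.0846]
ft_force: [1.6, 3.7, 2.5]
grip_width: 0.0345
time_s: 25.48
position: [0.5508, 0.0148, 0.0836]
ft_force: [0.5, 4.0, 1.1]
grip_width: 0.035
shift in tool axes [-0.0007  0.0004 -0.0001] yhead -71.73 q6 60.9 t 25.4833 tilt [0.0008 0.0012]
roll rad 0.737
```

```bash
python3 -m handwheel '[[[0,0,0.0003,0.12],[0,0,0.0002,0.12],[0,0,0.0002,0.12],[0,0,0.0002,0.12],[0,0,0.0002,0.12]]]' | grep -v rot
python3 -m handwheel '[[[0,0,0.0003,0.12],[0,0,0.0002,0.04],[0,0,0,0],[0,0,0,0]]]' | grep -v rot
python3 goto.py .5503 .0142 .0825 66.05
```

```text
time_s: 25.9
position: [0.551, 0.0147, 0.0826]
ft_force: [1.9, 2.7, 1.5]
grip_width: 0.0346
time_s: 26.23
position: [0.551, 0.0145, 0.0822]
ft_force: [2.6, 3.4, 4.0]
grip_width: 0.0343
shift in tool axes [-0.0005  0.0006 -0.0003] yhead -114.84 q6 104.0 t 26.2333 tilt [0.0015 0.0006]
roll rad -0.0155
```

Run:
```python
from h import *
im,d=env.get_image("side"); P=cloud("side",d)
t=env.observe()["position"]
g=im.min(2); sat=im.max(2).astype(int)-g
rr=np.hypot(P[...,0]-.5490,P[...,1]-.0148)
for name,m in(("head top",(rr<.02)&(P[...,2]>.08)&(P[...,2]<.1)&(g>120)),("washer",(rr>.021)&(rr<.029)&(P[...,2]>.045)&(P[...,2]<.062)&(g>120))):
    q=P[m]; print(name,len(q),"z pct",np.percentile(q[:,2],[10,50,90]).round(4))
    if name=="washer":
        A=np.c_[q[:,:2]-[.549,.0148],np.ones(len(q))]; c=np.linalg.lstsq(A,q[:,2],rcond=None)[0]; print("plane slope",c.round(4))
```

```text
head top 37 z pct [0.0869 0.0886 0.09  ]
washer 124 z pct [0.0525 0.0542 0.0556]
plane slope [0.0139 0.0031 0.0543]
```

The head's top is at 88.6 mm, so its centre is at about 79.9 mm. The washer's top is at 54.2 mm and level. Handing in.

```bash
python3 -c "
from rig import env
print(env.close_job()); print(env.observe()['position'],env.observe()['time_s'])"
```

```text
the job is handed in; nothing more can be done
None
the job is handed in; nothing more can be done
```

The job is done and handed in at about 26 s of the 72 s allowed.

**Washer:** I laid it on the rubber round the collar and released it. Contact came at the predicted height. The last check put its top at 54.2 mm, against 54 mm expected, and level within about 1°.

**Bolt:** I stood it in the bore and turned it backward about 114° under a light push. The push then vanished and I led the bolt down to a head height of about 90.1 mm. I turned it forward about 362°, re-gripping once at half a turn.

**End state:** The head is still gripped and its centre is at about 79.9 mm, against 80 mm expected. The wrist reads about 5 N.

**What disagreed:**
- **Drop height:** the highest point I recorded before the drop was about 1.4 mm below the stated 95.1 mm, so the drop measured about 3.5 mm rather than 5 mm. The seated height and the 10 mm a turn going forward both matched.
- **First contact:** the bolt first rested about 0.5 mm lower than I had predicted.
- **Turn past the drop:** I turned about 10° backward beyond where the drop began, so counted from there the forward turn is about 350°.
- **Grip width:** the gripper read about 2 mm less than true on both parts.

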